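# Park the clay roller in its rack and snap the clip over it

## Task

Put the clay roller away in its rack: push it up the ramp, without picking it up, until it drops into the seat and rests against the top stop. Then swing the blue clip bar over and press it down until its sprung jaws snap past the roller and the bar is fully home. Leave the rest of the table as it is, in particular the black note pad and the cream jar.

Things in the scene. Friction and masses are not known exactly. Their poses are not given: they have to be found in the camera images.
- rack: Plywood roller rack fixed to the table, 284 x 192 mm. Origin on the table top; z up, x up the ramp to the hinge end (rack x = -122 to 162), y along the roller. Landing, ramp and seat are two runners, y = 20 to 78 either side, with a 40 mm gap between. Cheeks with inner faces at y = +-81 rise 12 to 19 mm above the runners. The front lip, x = -122 to -116, stands 12 mm above the landing.
- crest (a point): Top of the ramp: rack x = 50, y = 0, z = 28 mm, axes as the rack's. The flat landing (10 mm above the table) runs from rack x = -118 to -55, the ramp from there rises straight to the crest (9.7 degrees). Behind the crest the seat lies about 3.5 mm lower and dips towards the stop.
- seat (a point): Where the centre of the roller lies when seated against the top stop: rack x = 65, y = 0, z = 44.5 mm, axes as the rack's. The stop is two posts with their face at rack x = 85, at y = 32 to 76 either side, 61 mm high.
- hinge (a point): Middle of the clip bar's hinge axis: rack x = 135, y = 0, z = 44.5 mm; axes as the rack's, the hinge turns about y.
- roller: Loose dark wooden clay roller with two orange bands, a cylinder of 40 mm diameter, 150 mm long, 0.1 to 0.25 kg. Origin at its middle; its y axis is the cylinder axis (the other axes turn as it rolls). It starts on the landing, lying along the rack's y, centre 30 mm above the table. Polished, so it slips (friction about 0.4).
- clip_bar (a joint): Angle of the blue clip bar, rad: 0 = home, level over the seated roller, pointing to rack -x; grows as it swings up; starts at 1.2 to 1.4, limit 1.6. A stiff hinge (0.1 N m) holds it where left. Bar 26 mm wide, 7 thick. Two sprung wire jaws hang below it, 24 mm wide; they meet the roller near 0.5, nudge it a few mm, rest at about 0.33, snap past from about 0.25 at 7 to 12 N on the tab.
- bar_tab (a point): Top face of the clip bar, middle of its black rubber end tab (28 x 44 mm): 121 mm along the bar from the hinge axis, 28.5 mm above it when home; the bar ends 14 mm further out. Axes turn with the bar: x from tab towards hinge, z out of the top face (up when home). Near upright, the top face looks away from the ramp.
- pad: Black note pad lying flat, 148 x 110 x 16 mm, loose, a bystander. Origin: centre of its underside.
- jar: White cream jar with lid, 48 mm wide, 46 high, loose, a bystander. Origin: centre of its underside.
There are look-alikes about, which are no part of the job. Several things have the shape of the roller; the one meant has the colours described above.

How it is judged (in metres and radians):
On the way, in this order (a step that is already met when the one before it is completed fails the run):
1. the roller rests in the seat against the top stop while the clip bar is still up (distance between roller and seat below 0.008 m and value of joint clip_bar above 0.5 rad and linear speed of roller below 0.03 m/s), for 0.2 s.
2. the clip bar is pressed home over the seated roller (distance between roller and seat below 0.008 m and value of joint clip_bar below 0.06 rad), for 0.2 s.
At the end, for the whole second after the job is handed in: The roller lies at rest in the seat against the top stop, its centre within 8 mm of the seat point and square to the rack within 0.06 rad, and the clip bar is home over it (joint below 0.06 rad) (all of step 2 and angle between the y axis of roller and the y axis of rack, either way round below 0.06 rad and linear speed of roller below 0.01 m/s); the robot touches nothing.
It fails at once if the roller is lifted off the rack (its centre more than 62 mm above the table) (height (world z) of roller above 0.062 m).
It fails at once if the note pad is moved by more than 20 mm (distance of pad from where it was at the start of the episode above 0.02 m).
It fails at once if the cream jar is moved by more than 20 mm or tipped (distance of jar from where it was at the start of the episode above 0.02 m or angle between jar's own z axis and vertical above 0.3 rad).
It also fails if it takes over 51 s, if anything falls off the work surface, if the arm or the gripper's body presses on something with over 40 N, if the wrist force passes 120 N, or if a joint passes its speed limit or range.

## Robot

A 6-joint arm with a two-finger parallel gripper is mounted at the origin on a cart in front of the work surface, level with it; the furniture and walls round the work are solid. World frame = base frame: x ahead of the robot, y to its left, z up, the work surface at z = 0. Lengths are in mm, angles in degrees, forces in N, time in s.
With the tool pointing down it reaches from about 150 to 775 mm from the base axis. Payload 6.1 kg.
Tool frame: the origin (TCP) lies midway between the tips of the shut fingers; the grasp point (between the pads) lies 19 mm behind it (r.grip_depth is the distance from the TCP to the grasp point, in mm); z points along the fingers, y is the line along which they close (so a half turn about z gives the same grasp; the last joint's range is limited). The gripper opens to 85 mm and grips with 20 to 120 N. Pads are 22 mm wide; open, the fingers measure 114 mm over their backs; the gripper's body (76 mm by 85 mm) begins 54 mm behind the grasp point. The pads swing forward as they close: fully open they stand 13 mm farther back than shut.
Start: joints at [69.786, 7.208, -2.269, 80.523, 0, 90], TCP at [181.394, 492.65, 231.295] pointing down, gripper open.
Joint ranges: [-155.77, 155.77], [-54.66, 111.73], [-72.52, 77.12], [-102.08, 115.82], [-83.92, 84.16], [-180, 180]. Speed limits (degrees/s): [136.94, 136.94, 172.46, 180, 180, 180].

## Interface

Orientations are given as [roll, pitch, yaw] about the fixed x, y, z axes, in that order (R = Rz(yaw) Ry(pitch) Rx(roll)).
In Python, from station import r gives the robot as it stands. Calls block until the motion is done:
- r.move_to(position, orientation): joint-space move of the TCP to a pose.
- r.move_linear(position, frame=None, v=150, guard=None): straight line of the TCP; frame=None keeps the orientation; v is the mean speed in mm/s. With guard (N) it stops when the force on the tool has changed by that much, and returns True; else False.
- r.goto_joints(angles): joint-space move.
- r.release() and r.clamp(strength=None): open the fingers fully, or close them until they stop; strength is the grip in N (None keeps the last).
- r.pause(seconds).
- r.inverse_kinematics(position, orientation): joint angles nearest the present ones, or None.
- r.camera(name): name is "scene" or "top" or "wrist"; returns a dict with "frame" (420x560x3 uint8, blue, green, red), "depth" (420x560 float32, mm along the optical axis (not along the pixel's ray), 0 where there is no reading), "fx", "fy", "cx", "cy" (pixels), "eye" and "orientation" of the camera in the world; the wrist camera has in their place "T_tool_cam" (4x4, takes a point from camera to tool coordinates, whose origin is the TCP and whose axes are the flange's). Camera axes: x right, y down, z forward; pixel columns grow to the right and rows downward; lengths in mm; the calibration is good to about 2 mm. A picture is of the moment at which its call begins: read the wrist's pose just before it.
A pose or a line that the arm cannot do raises r.Unreachable and nothing moves.
- r.close_job(): hands the job in; it is judged then, once.
Trained networks look in a picture, given as the dict that the camera call returned (one of the last four; its "shot" number tells which), for a name from the list of things; names that differ only in an ending like _2 or _b are one class to them, and where a whole thing is asked for, a point or a joint stands for the part that bears it (a point fixed in the world has none). Each returns a list of dicts, best first, with "score" (0 to 1); they miss things now and then, are a little off and sometimes report something else, mostly with a low value. They report only what shows in the picture. A call takes as long as a camera call. They do not tell look-alikes from the thing itself.
- r.search_frame(picture, name): "centre" ([x, y, z] in mm, in the coordinates of the camera as it stood for that picture, good to about 4 mm: the middle of the surface that is visible of it).
- r.silhouettes(picture, name): "region" (420x560 bool, what is visible of it).
- r.landmark_of(picture, name): "centre" ([x, y, z] in mm, in the coordinates of the camera as it stood for that picture, good to about 4 mm: a listed point, or the origin of a listed thing).
Readings, each from a call of its own:
- r.read_time_s(): time.
- r.read_joint_positions(): joint angles.
- r.read_dq(): joint speeds.
- r.read_effort(): joint torques, N m.
- r.read_ee_pos(): TCP position.
- r.read_orientation(): TCP orientation.
- r.read_force(): force on the tool from outside, world axes, zero at the start.
- r.read_wrist_torque(): the same for the moment, N m.
- r.read_opening(): finger opening in mm.
- r.read_gripper_force(): force on a finger pad.
Only numpy, scipy, OpenCV 4.12 (cv2) and the standard library are available. Lean on these libraries where they do the work, as an engineer would, in place of code of your own. Each camera call takes 0.05 s, during which the arm holds its last target. There are 200 camera calls.

## Working session

There is one attempt and no reset: what is moved stays moved. The work goes in short steps, each a Python script; the robot and the scene stay as the last script left them, time stands still between calls to the robot, and variables do not carry over. Pictures are saved under pics/ and viewed, at most 10 in all, crops included, and the job is handed in when it is done.

```bash
ls; mkdir -p pics
cat > h.py <<'E'
import numpy as np, cv2
from scipy.spatial.transform import Rotation as Ro
from station import r
def Rm(o): return Ro.from_euler('xyz',o,degrees=True).as_matrix()
def shot(name):
    p,o=r.read_ee_pos(),r.read_orientation()
    c=r.camera(name)
    if name=='wrist':
        T=np.eye(4);T[:3,:3]=Rm(o);T[:3,3]=p
        c['W']=T@np.array(c['T_tool_cam'])
    else:
        T=np.eye(4);q=np.array(c['orientation'],float)
        T[:3,:3]=q if q.shape==(3,3) else Rm(q);T[:3,3]=c['eye'];c['W']=T
    return c
def w(c,p): return (c['W']@np.append(p,1))[:3]
def px(c,p):
    q=np.linalg.inv(c['W'])@np.append(p,1); return c['fx']*q[0]/q[2]+c['cx'],c['fy']*q[1]/q[2]+c['cy']
def cloud(c):
    v,u=np.mgrid[:420,:560];d=c['depth'];P=np.stack([(u-c['cx'])/c['fx']*d,(v-c['cy'])/c['fy']*d,d],-1)
    return P@c['W'][:3,:3].T+c['W'][:3,3]
E
python3 - <<'E'
from h import *
for n in ['scene','top']:
    c=shot(n); cv2.imwrite(f'pics/{n}0.png',c['frame']); print(n,c['eye'],c['orientation'])
    for f,names in ((r.landmark_of,['rack','crest','seat','hinge','roller','bar_tab','pad','jar']),(r.search_frame,['roller','clip_bar','rack'])):
        for k in names:
            for d in f(c,k): print(f.__name__,k,round(d['score'],2),w(c,d['centre']).round(0),np.round(px(c,w(c,d['centre']))))
print(r.read_time_s())
E
```

```text
pics
scene [ -95.00264171 -682.91187298  810.86053775] [-127.83242438    1.0508951   -41.89140531]
call rack 0.65 [548.   6.   1.] [293. 235.]
call crest 0.88 [527.  56.  29.] [276. 222.]
call crest 0.31 [528.  69.  44.] [273. 216.]
call seat 0.79 [529.  70.  45.] [273. 215.]
call hinge 0.83 [499. 135.  42.] [251. 211.]
call roller 0.95 [581. -72.  34.] [321. 234.]
call roller 0.75 [373. 331.  21.] [180. 205.]
call bar_tab 0.73 [505. 126. 168.] [252. 175.]
call bar_tab 0.36 [544.   7.   3.] [292. 235.]
call pad 0.67 [559. 361.   0.] [224. 184.]
call pad 0.46 [528.  59.  28.] [276. 222.]
call jar 0.75 [ 586. -315.   -0.] [392. 289.]
call roller 0.86 [562. -84.  47.] [320. 235.]
call roller 0.71 [367. 319.  31.] [180. 205.]
call clip_bar 0.66 [497. 124. 104.] [252. 195.]
call rack 0.62 [516.  35.  22.] [278. 229.]
call rack 0.29 [500. 126. 104.] [252. 194.]
top [ 251.81196978  -13.15574474 1284.86292059] [-1.66770938e+02 -8.58914287e-03 -8.94093961e+01]
call rack 0.67 [547.   8.   3.] [280. 208.]
call crest 0.59 [532.  59.  30.] [264. 210.]
call seat 0.85 [523.  70.  45.] [260. 212.]
call hinge 0.65 [500. 131.  44.] [240. 219.]
call roller 0.85 [371. 334.  23.] [174. 261.]
call roller 0.58 [580. -66.  28.] [304. 196.]
call roller 0.37 [546.  10.   2.] [280. 208.]
call bar_tab 0.84 [498. 130. 167.] [236. 211.]
call pad 0.71 [559. 362.   3.] [171. 203.]
call jar 0.59 [ 583. -316.   -5.] [380. 199.]
call roller 0.81 [369. 334.  42.] [172. 261.]
call roller 0.62 [575. -65.  48.] [303. 196.]
call clip_bar 0.71 [499. 125. 129.] [239. 214.]
call rack 0.79 [528.  47.  20.] [268. 212.]
1.2
```

View pics/scene0.png

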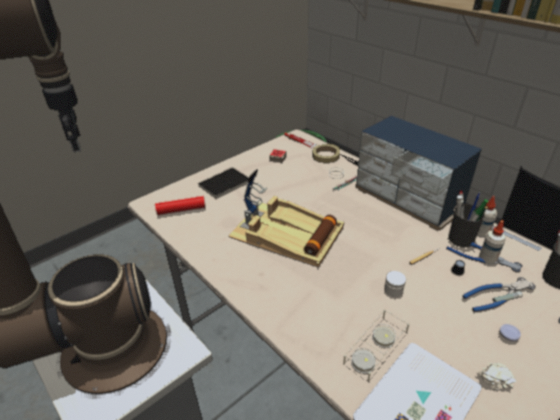

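View pics/top0.png

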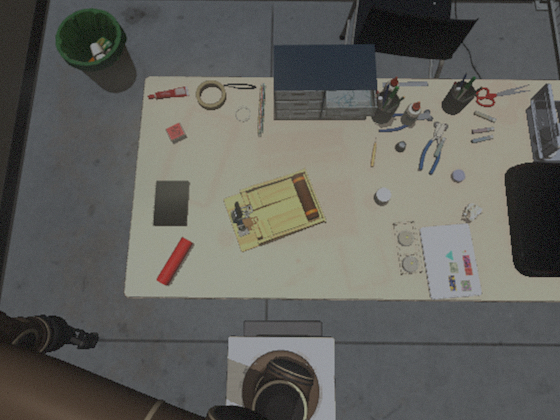

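The roller candidates are the dark one with orange bands in the rack at scene (321,234) / top (304,196), and a plain red cylinder at scene (180,205), which is a look-alike. I choose the banded one. The pad is at scene (224,184), the jar at (396,283), and the bar stands upright at (252,190). Next is a close look from the wrist.

Run:
```python
from h import *
print(r.read_orientation())
for y in (111.6,-68.4,21.6,-158.4):
    q=r.inverse_kinematics([540,20,380],[180,0,y]); print(y,None if q is None else np.round(q))
ys=[y for y in (-68.4,111.6) if r.inverse_kinematics([540,20,380],[180,0,y]) is not None]
c=None
r.move_to([540,0,330],[180,0,ys[0]])
c=shot('wrist'); cv2.imwrite('pics/w1.png',c['frame'])
for k in ['rack','crest','seat','hinge','roller','bar_tab']:
    for d in r.landmark_of(c,k): print(k,round(d['score'],2),w(c,d['centre']).round(1),np.round(px(c,w(c,d['centre']))))
np.save('w1.npy',np.dstack([cloud(c),c['frame']])); print(c['W'].round(2))
print(r.read_time_s())
```

```text
[1.79999740e+02 8.60828734e-04 1.59788120e+02]
111.6 [  2.  12.  23. 100.   0.  71.]
-68.4 [   2.   12.   23.  100.    0. -109.]
21.6 [  2.  12.  23. 100.   0. 161.]
-158.4 [  2.  12.  23. 100.   0. -19.]
rack 0.95 [549.1  12.3   0.7] [269. 162.]
crest 0.68 [530.4  55.5  29.6] [270. 203.]
seat 0.84 [525.4  71.8  46.9] [269. 220.]
hinge 0.68 [504.1 138.4  43.3] [266. 269.]
hinge 0.58 [582.8 -67.6  32.5] [266.  93.]
roller 0.97 [581.8 -69.2  33.9] [267.  92.]
roller 0.58 [368.7 333.4  20.5] [302. 393.]
bar_tab 0.91 [502.2 126.5 168.7] [267. 319.]
[[-9.3000e-01 -3.5000e-01 -1.2000e-01  5.7010e+02]
 [-3.7000e-01  8.8000e-01  3.0000e-01 -7.5990e+01]
 [ 0.0000e+00  3.2000e-01 -9.5000e-01  4.7322e+02]
 [ 0.0000e+00  0.0000e+00  0.0000e+00  1.0000e+00]]
4.5
```

View pics/w1.png

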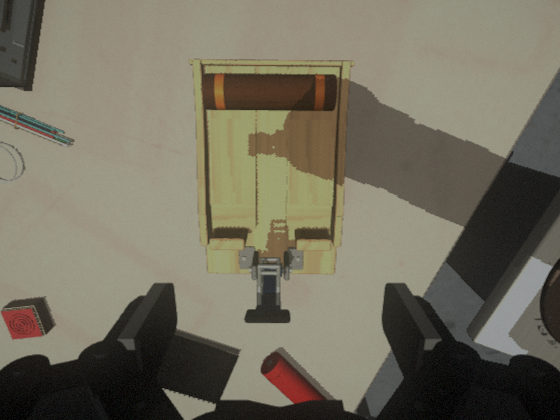

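The picture confirms the dark, orange-banded roller at px (267,92) on the landing, square to the rack. The bar stands upright with its tab at (267,318). Next I fit the rack pose and push with open fingers.

```bash
cat >> h.py <<'E'
# rack pose fit from landmarks (rack, crest, seat, hinge)
A=np.array([[0,0],[50,0],[65,0],[135,0]]); B=np.array([[548.5,10],[530,56.5],[525.5,71],[502.5,136.5]])
YAW=110.8
e=np.array([np.cos(np.radians(YAW)),np.sin(np.radians(YAW))]); n=np.array([-e[1],e[0]])
O=(B-A[:,:1]*e).mean(0)
def R2W(x,y,z): return np.append(O+x*e+y*n,z)
def W2R(p): d=np.asarray(p)[...,:2]-O; return np.stack([d@e,d@n,np.asarray(p)[...,2]],-1)
E
python3 - <<'E'
from h import *
D=np.load('w1.npy');P=W2R(D[...,:3].astype(float)); print(O,(B-A[:,:1]*e-O).round(1))
def s(x0,x1,y0,y1):
    m=(P[...,0]>x0)&(P[...,0]<x1)&(P[...,1]>y0)&(P[...,1]<y1)&(D[...,2]>-20); return P[m]
for a,b in((-60,-30),(30,60)):
    q=s(-115,-56,a,b); z=q[:,2]; t=q[z>z.max()-1.0]; print('roller top',z.max(),np.median(t[:,0]))
q=s(-20,0,25,70);print('ramp z',np.median(q[:,2]), 'expect',28-60*18/105)
q=s(-145,-125,-60,60);print('table',np.median(q[:,2]))
for a,b in((-60,-10),(10,60)):
    q=s(-140,-112,a,b); q=q[(q[:,2]>18)]; print('lip',q[:,0].min(),q[:,0].max(),np.percentile(q[:,0],[3,50]))
q=s(-40,20,-110,110); 
for sg in(1,-1):
    t=q[(q[:,1]*sg>75)&(q[:,2]>25)]; print('cheek',np.percentile(t[:,1],[2,98]))
q=s(90,170,-22,22);q=q[q[:,2]>150]; print('tab',q.mean(0),np.ptp(q,axis=0))
E
```

```text
[548.81918515  10.07339523] [[-0.3 -0.1]
 [-1.1 -0.3]
 [-0.2  0.2]
 [ 1.6  0.2]]
roller top 52.9576808782308 -85.40520693516217
roller top 52.63603903563535 -86.41692680520595
ramp z 381.70247826753723 expect 17.714285714285715
table 0.3526863359802519
lip -121.59241880630907 -115.7231758213434 [-121.38586003 -118.36576177]
lip -121.74068372796086 -115.613714820641 [-121.49193777 -118.72306589]
cheek [75.13109904 91.85953809]
cheek [-88.05530486 -78.46452659]
tab [118.28039714   1.70436837 172.73463514] [11.15037368 40.94479645 33.01011575]
```

Run:
```python
from h import *
o=[180,0,YAW-180]
print(r.read_opening(),r.read_force())
r.move_to(R2W(-140,0,90),o)
print('down',r.move_linear(R2W(-140,0,13),v=80,guard=6),W2R(r.read_ee_pos()))
f0=np.array(r.read_force())
def go(x,z,v=45,g=7):
    b=r.move_linear(R2W(x,0,z),v=v,guard=g); print(x,b,W2R(r.read_ee_pos()).round(1),(np.array(r.read_force())-f0).round(1),r.read_time_s()); return b
for x,z in ((-86,13),(18,29),(22,29),(33,27)):
    if go(x,z): break
c=shot('wrist'); cv2.imwrite('pics/w2.png',c['frame'])
for d in r.landmark_of(c,'roller'): print(d['score'],W2R(w(c,d['centre'])))
```

```text
84.95504769147021 [-0.52147985  0.43931887 -0.18744719]
down False [-140.2648974    -0.41048178   13.6069338 ]
-86 False [-86.2  -0.1  13. ] [ 0.8 -0.3  0.1] 8.0333
18 False [18.   0.1 28.9] [ 0.  -0.  -0.1] 10.525
22 False [22.3  0.1 28.9] [ 0.4 -0.4 -0.1] 10.775
33 False [33.4  0.1 26.9] [-0.2  0.1 -1.2] 11.175
0.79 [66.12003161 -5.59842325 45.82542823]
```

View pics/w2.png

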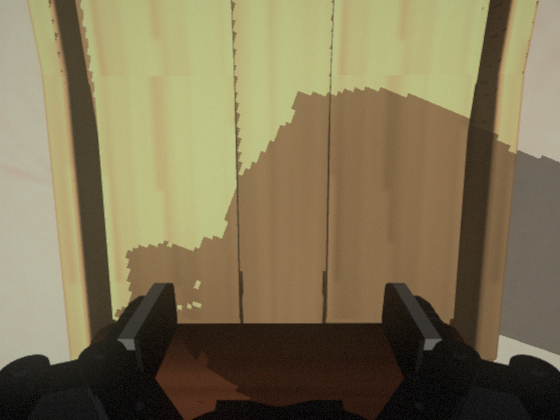

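The roller sits at the bottom of the picture (row 323 down), past the crest. Next I back off and check it, its y offset included.

Run:
```python
from h import *
o=[180,0,YAW-180]
r.move_linear(R2W(-20,0,60),v=120)
r.move_linear(R2W(-50,0,290),v=250)
c=shot('wrist'); cv2.imwrite('pics/w3.png',c['frame'])
for k in ['roller','seat','bar_tab']:
  for d in r.landmark_of(c,k)[:2]: print(k,d['score'],W2R(w(c,d['centre'])).round(1))
m=r.silhouettes(c,'roller')[0]['region']; P=W2R(cloud(c)); v,u=np.where(m); print('px',u.min(),u.max(),v.min(),v.max())
q=P[m]; q=q[(q[:,2]>40)&(q[:,2]<75)]; print('y ext',np.percentile(q[:,1],[0.5,99.5]))
for sg in(1,-1):
    t=q[(q[:,1]*sg>35)&(q[:,1]*sg<65)]; t=t[t[:,2]>np.percentile(t[:,2],85)]; print(sg,t.mean(0).round(1))
print(r.read_time_s())
```

```text
roller 0.9 [67.2 -4.7 48.2]
seat 0.37 [47.5  2.  30.6]
bar_tab 0.84 [124.2   2.4 171.7]
px 212 345 248 283
y ext [-74.15528146  74.08599208]
1 [64.6 51.5 65.7]
-1 [ 64.7 -51.   65.5]
13.2667
```

View pics/w3.png

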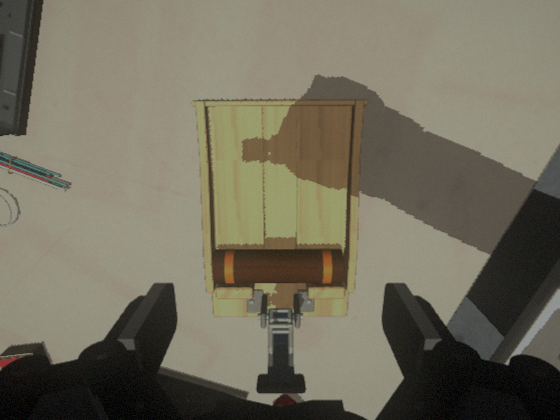

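The roller (rows 248–283) lies square against the stop at rack x 64.6, y about 0. Now the bar: shut the fingers, come round behind it and follow the arc.

```bash
cat > bar.py <<'E'
from h import *
def pose(th,clear=0,L=119):
    s,c=np.sin(th),np.cos(th); a=min(0.8*th,1.0); h=28.5+clear+11*np.sin(abs(th-a))
    return R2W(135-L*c+h*s,0,44.5+L*s+h*c),[180,-np.degrees(a),YAW-180]
E
python3 - <<'E'
from bar import *
for th in (1.55,1.2,.8,.4,0):
    p,o=pose(th,20 if th>1.5 else 0); q=r.inverse_kinematics(p,o); print(th,p.round(),None if q is None else np.round(q))
r.clamp(20)
p,o=pose(1.55,30)
r.move_to(R2W(90,0,320),[180,-20,YAW-180])
r.move_to(p+[0,0,90],o)
r.move_linear(p,v=150)
c=shot('scene'); y,x=170,240; cv2.imwrite('pics/s4.png',cv2.resize(c['frame'][100:280,180:420],(720,540)))
print(W2R(r.read_ee_pos()),r.read_force(),r.read_time_s())
E
```

```text
1.55 [482. 185. 165.] [ 47.  26.  -6.  92. -49. -48.]
1.2 [506. 123. 167.] [ 40.  20. -12.  83. -51. -59.]
0.8 [523.  79. 151.] [ 28.  10. -16.  69. -36. -81.]
0.4 [536.  45. 118.] [ 15.   8. -18.  62. -18. -96.]
0 [543.  25.  73.] [   3.   12.  -17.   61.    0. -108.]
[196.38874531  -0.47213821 166.23149264] [ 0.57881507  1.15492861 -0.90484033] 16.225
```

View pics/s4.png

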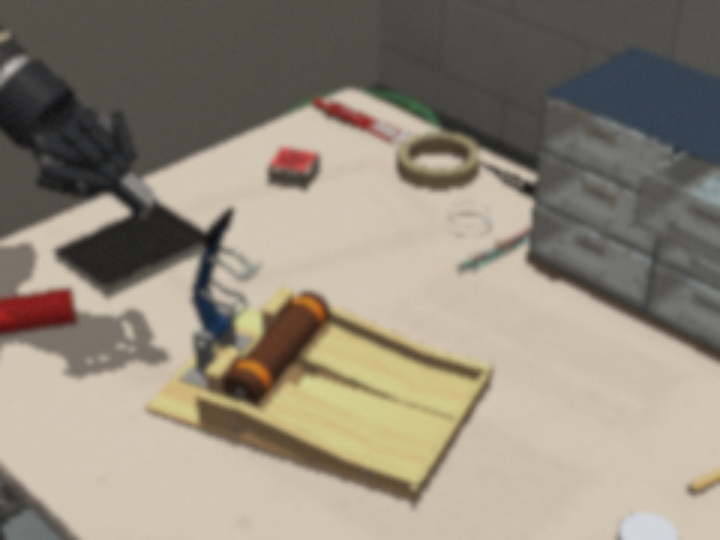

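The shut fingers (crop 148,195) stand behind the tab (220,228), and the roller is seated. Next is the swing and the press.

Run:
```python
from bar import *
f0=np.array(r.read_force())
for th in list(np.arange(1.5,0.29,-0.1))+[.3,.2,.1,.04]:
    p,o=pose(th); b=r.move_linear(p,frame=o,v=60,guard=30)
    f=np.array(r.read_force())-f0; print(round(th,2),b,W2R(r.read_ee_pos()).round(1),(f).round(1))
    if b: break
else:
    p,o=pose(0)
    b=r.move_linear(p-[0,0,6],frame=o,v=20,guard=25); print('press',b,W2R(r.read_ee_pos()).round(1),(np.array(r.read_force())-f0).round(1))
    r.pause(.3)
print(r.read_time_s())
```

```text
1.5 False [1.601e+02 1.000e-01 1.657e+02] [-0.6 -1.9  0.5]
1.4 False [1.467e+02 1.000e-01 1.675e+02] [-0.6 -1.2  0.9]
1.3 False [133.3   0.2 167.8] [-0.7 -1.1  1.1]
1.2 False [120.7   0.2 167.1] [-1.  -0.4  1.4]
1.1 False [108.5   0.3 164.8] [-1.  -0.8  0.8]
1.0 False [ 96.6   0.3 161.1] [-0.2 -1.   1.1]
0.9 False [ 84.9   0.4 156.5] [ 0.2 -1.1  0.5]
0.8 False [ 73.8   0.3 150.8] [-0.3 -1.1  0.5]
0.7 False [ 63.4   0.3 144.1] [-0.8 -1.4  1.2]
0.6 False [ 53.6   0.3 136.3] [-0.4 -0.7  0.6]
0.5 False [ 44.8   0.2 127.5] [-1.4 -0.7  0.7]
0.4 False [ 36.8   0.2 117.9] [-0.2 -0.8  1.2]
0.3 False [ 2.990e+01 -1.000e-01  1.078e+02] [ 0.4 -0.4  2.5]
0.3 False [ 30.   -0.2 107.8] [-0.2 -1.8  2.7]
0.2 False [23.9  0.  96.5] [-0.3 -0.4  1.8]
0.1 False [19.4  0.5 84.5] [-0.7 -1.7  0.8]
0.04 False [17.3  0.3 77.5] [-0.6 -1.   0.7]
press True [16.7 -0.4 72.8] [-3.2 -0.5 10.9]
23.2917
```

Run:
```python
from h import *
r.move_linear(np.array(r.read_ee_pos())+[0,0,60],v=120)
r.move_linear(R2W(-60,0,260),v=250)
c=shot('wrist'); cv2.imwrite('pics/w5.png',c['frame'])
for k in ['roller','bar_tab']:
  for d in r.landmark_of(c,k)[:2]: print(k,d['score'],W2R(w(c,d['centre'])).round(1))
P=W2R(cloud(c))
for a,b in((-70,-30),(30,70)):
    m=(P[...,0]>45)&(P[...,0]<84)&(P[...,1]>a)&(P[...,1]<b); q=P[m]; q=q[q[:,2]<72]; t=q[q[:,2]>np.percentile(q[:,2],85)]; print(t.mean(0).round(1))
for x0 in (5,20,60,100):
    q=P[(abs(P[...,0]-x0)<6)&(abs(P[...,1])<9)]; print('bar z',x0,np.median(q[:,2]).round(1))
print(r.read_time_s())
```

```text
bar_tab 0.59 [13.   0.8 72.4]
[ 64.4 -53.3  66. ]
[64.5 54.5 66. ]
bar z 5 71.9
bar z 20 72.9
bar z 60 nan
bar z 100 nan
24.8417
  return _methods._mean(a, axis=axis, dtype=dtype,
  ret = ret.dtype.type(ret / rcount)
```

View pics/w5.png

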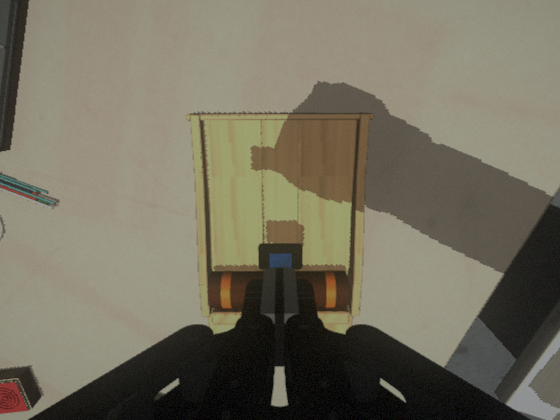

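The tab (280,257) is level at z≈73, so the bar is home. The roller lies square in the seat, with its bands at (225,292) and (332,292), and the robot is clear.

```bash
python3 -c "
from station import r
print(r.close_job())"
```

```text
the job is handed in; nothing more can be done
None
```

The job is handed in after about 25 of the 51 s: in the last camera check the roller sat square against the top stop with the clip bar home over it, but the hand-in returned no verdict.

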